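# Stand the oil tin up in the tipping cradle and put it away in the crate

### The job

Lay the square oil tin in the wooden tipping cradle with its base against or near the foot plate, cap outward, and let go; then push the cradle's lever over until it is fully tipped and the tin stands up in it, hand off the tin. Take the standing tin out with a fresh grip from above and set it down upright (do not drop it) in the middle of the cork pad in the crate's free cell, leaving the jars and the other loose things where they are; the cradle may stay tipped.

Things in the scene. Friction and masses are not known exactly. Their poses are not given: they have to be found in the camera images.
- tin_mid (a point): Centre of the square part of the oil tin, a slim metal tin with paper band, that part 46 x 46 x 130 mm, then shoulder (38 mm wide, 8 long) and round black cap: 160 mm in all, 0.2 to 0.4 kg. Starts lying on the table (this point 23 mm up). y runs along the tin towards the cap; the flat base is 65 mm away along -y; x level across it, z up at the start.
- tin_cap (a point): Centre of the tin's round black cap (32 mm diameter, 22 mm long), 84 mm from tin_mid along the tin; same axes.
- cradle_hinge (a point): Fixed point on the hinge axis of the wooden tipping cradle, mid-width, 34 mm above the table. Fixed axes: x along the hinge, y level from the hinge along the trough as it lies at the start, z up. Pale base 110 mm wide, 10 mm high, from y = -80 to +120 mm; two cheeks beside the hinge (x = 38 to 50 mm either side) are 46 mm high.
- cradle_seat (a point): Where tin_mid is when the tin lies in the dark wooden trough, cap outward, base against the foot plate (66 mm wide, 58 mm high, at the hinge end, face at the hinge axis). Point 65 mm from that face, 23 mm above the trough's floor, 27 mm from the hinge axis plane. Axes turn with the trough: y along it away from the foot plate, x along the hinge, z out of the floor.
- trough_end (a point): Middle of the open end of the trough's floor (top face), 95 mm from the foot plate. Side rails 16 mm higher than the floor, 54 mm clear between them, stand only 2 to 26 mm and 80 to 95 mm from the foot plate; in the gap between (26 to 80 mm) the floor is only 40 mm wide, leaving room for fingers beside the tin. Axes as cradle_seat.
- lever_bar (a point): Middle of the steel cross bar (14 mm thick, 70 mm long, parallel to the hinge) topping the lever (upright 16 x 12 mm) that rises from the foot plate; 150 mm from the hinge axis, straight above it at the start. Pushed away from the trough (hinge frame -y), then down, it swings over and tips trough and tin up with it. Axes as cradle_seat.
- cradle (a joint): Cradle angle, rad: 0 = trough level (start), 1.4 = fully tipped against its stop, trough's far end up, a tin in it standing on the foot plate and leaning back 10 degrees against the trough. Free hinge, lightly damped; pushing the bar takes 2 to 7 N with the tin in. Falls back if let go early; stays tipped by its own weight once fully over.
- pad_top (a point): Top centre of the thin cork pad (50 x 50 x 3 mm) in the one free cell of a plywood crate, 9 mm above the table. Crate 82 x 214 mm, 50 mm high, walls 6 mm; three cells in a row along y, each 70 mm (x) by about 63 mm (y) inside; which cell is free varies. x across the row, y along it, z up.
- jar_a: Amber round jar 48 mm in diameter and 85 mm tall, standing on the crate's floor in a cell that is not free; bystander; origin at the centre of its underside
- jar_b: White round jar 48 mm in diameter and 85 mm tall, standing on the crate's floor in a cell that is not free; bystander; origin at the centre of its underside
- cup: Bystander: white paper cup, 72 mm wide, 90 mm tall, standing; origin at its underside.
- bottle: Bystander: white round plastic bottle, 52 mm wide, 120 mm tall, standing; origin at its underside.
- tube_a: Bystander: lying paint tube, 100 x 30 x 24 mm plus cap; origin at its underside.
- tube_b: Bystander: lying paint tube, 100 x 30 x 24 mm plus cap; origin at its underside.
- dish: Bystander: white ceramic dish, 90 mm wide, 30 mm high; origin at its underside.
Mind the look-alikes: they are no part of the job. Of the things that look like the part that bears cradle_hinge, the larger one is meant. What is shaped like the part that bears tin_mid but purple is not meant.

How it is judged:
By the outcome, as a careful person would: the job done as asked, in the order asked, and still so for the second after the job is handed in, with the robot touching nothing.
It also fails if it takes over 72 s, if anything falls off the work surface, if the arm or the gripper's body presses on something with over 40 N, if the wrist force passes 120 N, or if a joint passes its speed limit or range.

### The arm

A 7-joint arm with a two-finger parallel gripper is mounted at the origin on the work surface. World frame = base frame: x ahead of the robot, y to its left, z up, the work surface at z = 0. Lengths are in m, angles in rad, forces in N, time in s.
With the tool pointing down it reaches from about 0.4 to 0.85 m from the base axis. Payload 4.5 kg.
Tool frame: the origin (TCP) lies midway between the tips of the shut fingers; the grasp point (between the pads) lies 19 mm behind it; z points along the fingers, y is the direction in which the jaws open and shut (so a half turn about z gives the same grasp; the last joint's range is limited). The gripper opens to 88 mm and grips with 3 to 60 N. Pads are 18 mm wide; open, the fingers measure 123 mm over their backs; the gripper's body (75 mm by 187 mm) begins 45 mm behind the grasp point.
Start: joints at [1.34, 0.689, -0.195, 1.565, 0.157, 0.902, -0.215], TCP at [0.164, -0.603, 0.239] pointing down, gripper open.
Joint ranges: [-3.01, 3.01], [-0.46, 2.08], [-1.47, 1.51], [0.13, 2.56], [-1, 4.14], [0.04, 2.09], [-2.66, 2.66]. Speed limits (rad/s): [2.57, 2.57, 3.14, 3.14, 3.14, 3.14, 3.14].

### API

Orientations are given as a unit quaternion [x, y, z, w].
In Python, from plant import r gives the robot as it stands. The module is installed in compiled form; this text tells all that it offers.
- The arm moves only by the shell command python3 -m jog 'ROWS' [FORCE]. ROWS is JSON, a list of rows, each an object with "translation": the shift along the tool's x, y, z in units of 40 mm (1.0 is 40 mm), a list of three; "twist": the turn about the tool's z in units of 6 degrees (1.0 is 6 degrees); "claw": the opening in per cent of the stroke, from 0 (shut) to 100 (fully open). A call has 1 to 20 rows; each row shifts and turns the commanded pose from where the row before left it, along the tool's axes as they then stand; what a row does not reach is not made up. A row lasts 1/12 s, in which the tool goes at most 41.7 mm and 7.16 degrees, less where a joint would pass 70% of its speed; a pose out of reach is approached as far as the arm can. A call is refused whole if a number of a shift passes 1 or a number of a turn 1, either way. A call with a gripper value outside its range is refused whole. The fingers move at their own pace and stop on an object; FORCE is the grip in N (left out, the last holds). Time passes only in rows, so rows that do not move let the fingers close. It gives the time, the measured TCP pose, the force and the opening at its end, in the units of the state.
- r.get_state(): the state, without advancing time (a new reading comes with each control period).
- r.snapshot(name): name is "side" or "top"; returns a dict with "img" (384x512x3 uint8, red, green, blue), "fx", "fy", "cx", "cy" (pixels), "origin" and "rotation" of the camera in the world. Camera axes: x right, y up, looking along -z (the intrinsics and any distortion apply to the point x, -y, -z); pixel columns grow to the right and rows downward; lengths in m; the calibration is good to about 2 mm. A picture is of the moment at which its call begins. There is no depth.
- r.finish_job(): hands the job in, once; it reports no verdict.
Trained networks look in the newest picture that a camera, given by its name, has taken for a name from the list of things; names that differ only in an ending like _2 or _b are one class to them, and where a whole thing is asked for, a point or a joint stands for the part that bears it (a point fixed in the world has none). Each returns a list of dicts, best first, with "confidence" (0 to 1); they miss things now and then, are a little off and sometimes report something else, mostly with a low value. They report only what shows in the picture. A call takes as long as a camera call. They do not tell look-alikes from the thing itself.
- r.spot_in(label, camera): "rect" ([left, top, right, bottom] in pixels, round what is visible of it).
- r.spot_point(label, camera): "location" ([row, column] in pixels: a listed point, or the origin of a listed thing).
The state is a dict: "clock": time; "q": joint angles; "qd": joint speeds; "joint_torque": joint torques, N m; "tool_pos": TCP position; "eef_rot": TCP orientation; "contact_force": force on the tool from outside, world axes, zero at the start; "moment": the same for the moment, N m; "opening": opening from 0.0 (shut) to 1.0 (fully open).
Only numpy, scipy, OpenCV 4.12 (cv2) and the standard library are available. Lean on these libraries where they do the work, as an engineer would, in place of code of your own. Each camera call takes 0.05 s, during which the arm holds its last target. There are 200 camera calls.

## Working session

There is one attempt and no reset: what is moved stays moved. The work goes in short steps, Python scripts to look and compute and a shell command to move; the robot and the scene stay as the last step left them, time stands still between calls to the robot, and variables do not carry over. Pictures are saved under pics/ and viewed, about 8 in all and at most 12, crops included, and the job is handed in when it is done.

```bash
mkdir -p pics; cat > h.py <<'E'
import numpy as np, cv2
from plant import r
from scipy.spatial.transform import Rotation as R
def snap(n,fn=None):
    s=r.snapshot(n)
    if fn: cv2.imwrite('pics/'+fn,cv2.cvtColor(s['img'],cv2.COLOR_RGB2BGR))
    return s
def rot(s):
    a=np.array(s['rotation'],float)
    return a if a.shape==(3,3) else R.from_quat(a).as_matrix()
def ray(s,rc):
    d=np.array([(rc[1]-s['cx'])/s['fx'],-(rc[0]-s['cy'])/s['fy'],-1.])
    return np.array(s['origin']),rot(s)@d
def atz(s,rc,z):
    o,d=ray(s,rc); return o+d*(z-o[2])/d[2]
def proj(s,p):
    c=rot(s).T@(np.array(p)-s['origin']); return (s['cy']-s['fy']*c[1]/-c[2], s['cx']+s['fx']*c[0]/-c[2])
def tri(s1,a,s2,b):
    o1,d1=ray(s1,a);o2,d2=ray(s2,b)
    A=np.stack([d1,-d2],1);t=np.linalg.lstsq(A,o2-o1,rcond=None)[0]
    p,q=o1+d1*t[0],o2+d2*t[1]
    return (p+q)/2,np.linalg.norm(p-q)
E
python3 - <<'E'
from h import *
S={n:snap(n,n+'0.png') for n in('top','side')}
for n,s in S.items():
    print(n,{k:np.round(v,3).tolist() for k,v in s.items() if k!='img'})
Z=dict(tin_mid=.023,tin_cap=.023,cradle_hinge=.034,cradle_seat=.06,trough_end=.037,lever_bar=.184,pad_top=.009,jar_a=.006,jar_b=.006,cup=0,bottle=0,tube_a=0,dish=0)
for n in S:
  for l,z in Z.items():
    for d in r.spot_point(l,n)[:3]:
        print(n,l,round(d['confidence'],2),np.round(d['location']),np.round(atz(S[n],d['location'],z),3))
print(r.get_state())
E
```

```text
top {'fx': 361.114, 'fy': 361.114, 'cx': 251.088, 'cy': 190.199, 'origin': [0.257, -0.028, 1.022], 'rotation': [-0.082, 0.081, 0.714, -0.691]}
side {'fx': 381.56, 'fy': 381.56, 'cx': 262.347, 'cy': 198.503, 'origin': [0.128, 0.976, 0.843], 'rotation': [-0.072, 0.465, 0.872, -0.134]}
top tin_mid 0.79 [256. 359.] [ 0.298 -0.318  0.023]
top tin_mid 0.72 [198. 327.] [ 0.462 -0.244  0.023]
top tin_cap 0.78 [286. 370.] [ 0.218 -0.339  0.023]
top tin_cap 0.64 [202. 294.] [ 0.453 -0.152  0.023]
top cradle_hinge 0.78 [203. 223.] [0.454 0.048 0.034]
top cradle_hinge 0.76 [295. 147.] [0.214 0.252 0.034]
top cradle_hinge 0.57 [156. 379.] [ 0.576 -0.402  0.034]
top cradle_seat 0.96 [293. 130.] [0.223 0.29  0.06 ]
top cradle_seat 0.85 [197. 200.] [0.468 0.109 0.06 ]
top trough_end 0.91 [197. 191.] [0.475 0.136 0.037]
top trough_end 0.89 [291. 125.] [0.228 0.311 0.037]
top lever_bar 0.86 [297. 136.] [0.218 0.233 0.184]
top lever_bar 0.72 [194. 221.] [0.448 0.042 0.184]
top pad_top 0.77 [149. 278.] [ 0.616 -0.116  0.009]
top jar_a 0.65 [144. 259.] [ 0.636 -0.06   0.006]
top jar_a 0.56 [142. 238.] [0
[... 1822 characters left out ...]
-0.427  0.   ]
{'clock': 1.4, 'q': array([ 1.33979655,  0.68910378, -0.19460068,  1.5652968 ,  0.15731735,
        0.90248402, -0.21508006]), 'qd': array([-0.00045026, -0.00100291, -0.00089976,  0.00081362, -0.00067014,
       -0.00131655, -0.00228953]), 'joint_torque': array([ 1.21845410e-04, -5.27490699e+01, -1.26709789e+00, -1.53742844e+01,
       -5.19351452e-02, -6.83780545e-04,  3.30067758e-05]), 'tool_pos': array([ 0.16360241, -0.60323871,  0.23874124]), 'eef_rot': array([9.91244419e-01, 1.32039763e-01, 7.47987493e-06, 4.62001029e-05]), 'contact_force': array([ 0.68362662, -0.24275893, -0.62130281]), 'moment': array([0.01306966, 0.03678281, 0.0127481 ]), 'opening': 0.9993240274327075}
```

View images.

View pics/top0.png

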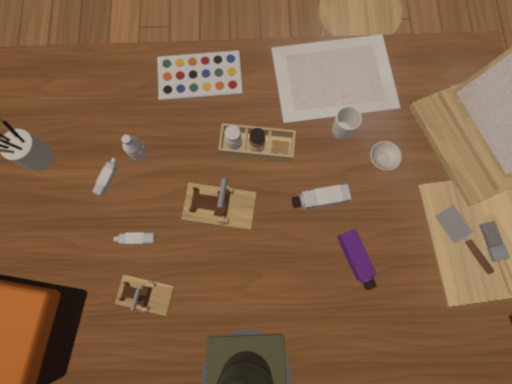

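View pics/side0.png

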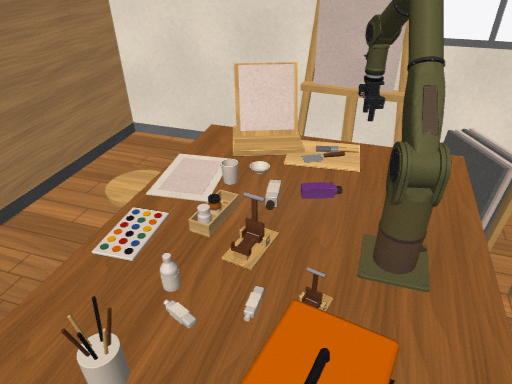

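```bash
python3 - <<'E'
from h import *
s=snap('top')
img=s['img']
def up(r0,r1,c0,c1): 
    return cv2.resize(cv2.cvtColor(img[r0:r1,c0:c1],cv2.COLOR_RGB2BGR),None,fx=5,fy=5,interpolation=cv2.INTER_CUBIC)
a=up(110,235,180,330); cv2.imwrite('pics/crop1.png',a)
hsv=cv2.cvtColor(img,cv2.COLOR_RGB2HSV)
def rect(mask,r0,r1,c0,c1,z,name):
    m=np.zeros(mask.shape,np.uint8); m[r0:r1,c0:c1]=mask[r0:r1,c0:c1]
    n,l,st,_=cv2.connectedComponentsWithStats(m); k=1+np.argmax(st[1:,4])
    pts=np.argwhere(l==k); w=np.array([atz(s,p,z)[:2] for p in pts],np.float32)
    (c,sz,an)=cv2.minAreaRect(w); print(name,len(pts),np.round(c,3),np.round(sz,3),round(an,1))
rect(((hsv[...,1]<60)&(hsv[...,2]>120)).astype(np.uint8),180,215,285,355,.046,'tin')
rect(((hsv[...,2]>150)&(hsv[...,1]>40)).astype(np.uint8),178,232,178,262,.010,'base')
rect(((hsv[...,2]>130)&(hsv[...,1]>40)).astype(np.uint8),120,162,212,302,.050,'crate')
E
```

```text
tin 830 [ 0.464 -0.234] [0.048 0.139] 8.6
base 879 [0.442 0.   ] [0.071 0.108] 80.0
crate 1355 [ 0.633 -0.062] [0.24  0.088] 81.5
```

View pics/crop1.png

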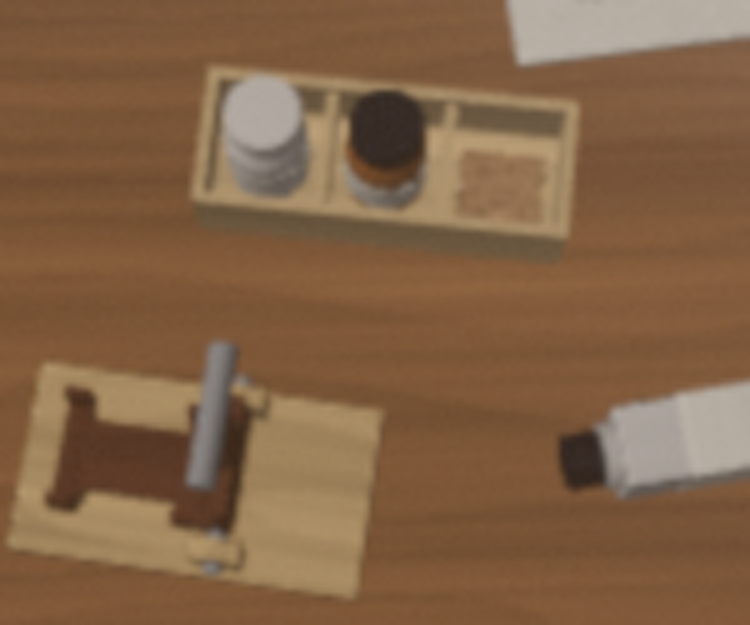

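```bash
python3 - <<'E'
from h import *
s=snap('top')
f=lambda c,r,z: atz(s,((r+.0)/5+110-.4,c/5+180-.4),z)[:2]
def fit(cs,z,n,L):
    p=np.array([f(c,r,z) for c,r in cs]); print(n,np.round(p,3).tolist(),'ctr',np.round(p.mean(0),4))
    for i in range(4):
        e=p[(i+1)%4]-p[i]; print('  len %.3f ang %.1f'%(np.hypot(*e),np.degrees(np.arctan2(e[1],e[0]))))
    return p
b=fit([(42,363),(382,408),(356,598),(8,546)],.010,'base',0)
fit([(208,67),(578,102),(566,240),(192,200)],.05,'crate',0)
fit([(462,150),(548,153),(543,223),(455,216)],.009,'pad',0)
print('bar ends',f(222,342,.191),f(200,488,.191))
# tin yaw: cap centre / shoulder
S=snap('side')
ps={}
for l in('tin_mid','tin_cap','cradle_hinge','lever_bar','trough_end','cradle_seat','pad_top'):
    A=r.spot_point(l,'top');B=r.spot_point(l,'side')
    for a in A:
        for q in B:
            p,e=tri(s,a['location'],S,q['location'])
            if e<.012: print(l,np.round(p,3),'err',round(e,4),round(a['confidence'],2),round(q['confidence'],2))
print('tin rect long edges in crop', )
hsv=cv2.cvtColor(s['img'],cv2.COLOR_RGB2HSV)
m=((hsv[...,1]<60)&(hsv[...,2]>120)).astype(np.uint8);k=np.zeros_like(m);k[180:215,285:355]=m[180:215,285:355]
pts=np.argwhere(k);w=np.array([atz(s,p,.04)[:2] for p in pts]);c=w-w.mean(0);u,ss,v=np.linalg.svd(c,full_matrices=False);print('pca yaw',np.degrees(np.arctan2(v[0,1],v[0,0])),w.mean(0))
E
```

```text
base [[0.524, 0.151], [0.491, -0.045], [0.382, -0.027], [0.418, 0.169]] ctr [0.4539 0.062 ]
  len 0.199 ang -99.7
  len 0.111 ang 170.4
  len 0.199 ang 79.6
  len 0.108 ang -9.8
crate [[0.688, 0.049], [0.658, -0.164], [0.576, -0.152], [0.607, 0.059]] ctr [ 0.632  -0.0519]
  len 0.214 ang -97.8
  len 0.084 ang 171.9
  len 0.213 ang 81.6
  len 0.082 ang -7.2
pad [[0.647, -0.099], [0.644, -0.15], [0.6, -0.144], [0.606, -0.092]] ctr [ 0.6243 -0.1212]
  len 0.051 ang -94.1
  len 0.044 ang 172.9
  len 0.052 ang 83.2
  len 0.042 ang -8.3
bar ends [0.48394961 0.03287206] [0.4135816  0.04425797]
tin_mid [ 0.463 -0.251  0.008] err 0.0094 0.88 0.9
tin_mid [ 0.301 -0.324  0.002] err 0.007 0.83 0.88
cradle_hinge [0.211 0.254 0.033] err 0.0085 0.77 0.65
cradle_hinge [0.449 0.047 0.043] err 0.0064 0.65 0.79
lever_bar [0.449 0.043 0.183] err 0.0081 0.74 0.81
lever_bar [ 0.489  0.06  -0.031] err 0.0075 0.74 0.49
lever_bar [0.21  0.251 0.126] err 0.0104 0.73 0.59
trough_end [0.462 0.134 0.041] err 0.0062 0.91 0.89
tin rect long edges in crop
pca yaw 98.58129316095167 [ 0.46559023 -0.2361552 ]
```

```bash
cat > s.py <<'E'
from h import *
import sys
t=r.get_state(); p=t['tool_pos']; M=R.from_quat(t['eef_rot']).as_matrix()
yaw=np.degrees(np.arctan2(M[1,0],M[0,0]))
print('t %.2f'%t['clock'],'pos',np.round(p,4),'xyaw %.2f'%yaw,'tilt',np.round(M[:,2],3),'F',np.round(t['contact_force'],1),'op %.3f'%t['opening'],'q',np.round(t['q'],2))
if len(sys.argv)>3:
    g=np.array([float(v) for v in sys.argv[1:4]]); print('tool units',np.round(M.T@(g-p)/.04,3))
    if len(sys.argv)>4: print('twist units',round(-((float(sys.argv[4])-yaw+180)%360-180)/6,3))
E
A='{"translation":[0.688,-0.483,0],"twist":0,"claw":100}'
python3 -m jog '[{"translation":[0.688,-0.483,0],"twist":0,"claw":100},{"translation":[0.688,-0.483,0],"twist":0,"claw":100},{"translation":[0.688,-0.483,0],"twist":0,"claw":100},{"translation":[0.688,-0.483,0],"twist":0,"claw":100},{"translation":[0.688,-0.483,0],"twist":0,"claw":100},{"translation":[0.688,-0.483,0],"twist":0,"claw":100},{"translation":[0.688,-0.483,0],"twist":0,"claw":100},{"translation":[0.688,-0.483,0],"twist":0,"claw":100},{"translation":[0.688,-0.483,0],"twist":0,"claw":100},{"translation":[0.688,-0.483,0],"twist":0,"claw":100},{"translation":[0.688,-0.483,0],"twist":0,"claw":100},{"translation":[0.688,-0.483,0],"twist":0,"claw":100},{"translation":[0.688,-0.483,0],"twist":0,"claw":100},{"translation":[0.688,-0.483,0],"twist":0,"claw":100},{"translation":[0,0,0],"twist":-1,"claw":100},{"translation":[0,0,0],"twist":-1,"claw":100},{"translation":[0,0,0],"twist":-1,"claw":100},{"translation":[0,0,0],"twist":-1,"claw":100},{"translation":[0,0,0],"twist":-1,"claw":100},{"translation":[0,0,0],"twist":-1,"claw":100}]'
python3 s.py .465 -.241 .15 98.6
```

```text
clock: 3.92
tool_pos: [0.4648, -0.2414, 0.2388]
eef_rot: [0.901, 0.434, 0.0, 0.0]
contact_force: [-1.0, -0.4, -0.3]
opening: 0.999
t 3.92 pos [ 0.4648 -0.2414  0.2388] xyaw 51.47 tilt [ 0. -0. -1.] F [-1.  -0.4 -0.3] op 0.999 q [ 0.6   0.57 -0.34  1.87  0.26  0.75 -0.55]
tool units [ 1.100e-02 -2.000e-03  2.221e+00]
twist units -7.855
```

```bash
python3 -m jog '[{"translation":[0,0,0.3],"twist":-0.98,"claw":100},{"translation":[0,0,0.3],"twist":-0.98,"claw":100},{"translation":[0,0,0.3],"twist":-0.98,"claw":100},{"translation":[0,0,0.3],"twist":-0.98,"claw":100},{"translation":[0,0,0.3],"twist":-0.98,"claw":100},{"translation":[0,0,0.3],"twist":-0.98,"claw":100},{"translation":[0,0,0.3],"twist":-0.98,"claw":100},{"translation":[0,0,0.3],"twist":-0.98,"claw":100},{"translation":[0,0,0],"twist":0,"claw":100}]'
python3 - <<'E'
from h import *
T=snap('top');S=snap('side')
ims=[]
for s,(r0,c0) in((T,(150,270)),(S,(130,212))):
    im=cv2.cvtColor(s['img'],cv2.COLOR_RGB2BGR).copy()
    u=np.array([np.cos(np.radians(98.6)),np.sin(np.radians(98.6)),0]);x=np.array([u[1],-u[0],0]);m=np.array([.465,-.241,.0])
    big=cv2.resize(im[r0:r0+90,c0:c0+100],None,fx=4,fy=4,interpolation=cv2.INTER_CUBIC)
    P=[m+a*.023*x+b*.065*u+np.array([0,0,.046]) for a,b in((1,1),(1,-1),(-1,-1),(-1,1))]
    q=np.array([[(proj(s,p)[1]-c0+.5)*4,(proj(s,p)[0]-r0+.5)*4] for p in P],np.int32)
    cv2.polylines(big,[q],True,(0,0,255),1); ims.append(big)
cv2.imwrite('pics/tin.png',np.hstack(ims))
E
python3 s.py .465 -.241 .012 98.6
```

```text
clock: 4.67
tool_pos: [0.4634, -0.2412, 0.1409]
eef_rot: [0.654, 0.757, -0.0, -0.002]
contact_force: [-0.5, -0.1, 0.2]
opening: 1.005
t 4.77 pos [ 0.4646 -0.2414  0.1427] xyaw 98.03 tilt [-0.  0. -1.] F [-0.2 -0.6  0.3] op 0.998 q [ 0.68  0.74 -0.48  1.95  0.59  0.59 -0.05]
tool units [0.007 0.011 3.268]
twist units -0.094
```

View pics/tin.png

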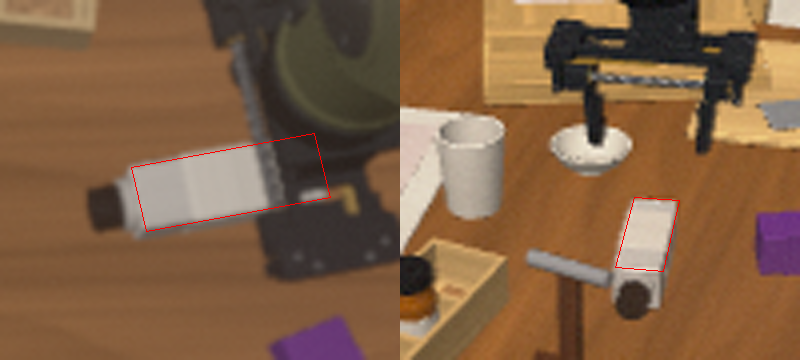

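```bash
python3 -m jog '[{"translation":[0,0,0.5],"twist":0,"claw":100},{"translation":[0,0,0.5],"twist":-0.1,"claw":100},{"translation":[0,0,0.5],"twist":0,"claw":100},{"translation":[0,0,0.5],"twist":0,"claw":100},{"translation":[0,0,0.5],"twist":0,"claw":100},{"translation":[0,0,0.4],"twist":0,"claw":100},{"translation":[0,0,0.27],"twist":0,"claw":100},{"translation":[0,0,0.1],"twist":0,"claw":100},{"translation":[0,0,0],"twist":0,"claw":30},{"translation":[0,0,0],"twist":0,"claw":30},{"translation":[0,0,0],"twist":0,"claw":30},{"translation":[0,0,0],"twist":0,"claw":30},{"translation":[0,0,0],"twist":0,"claw":30},{"translation":[0,0,0],"twist":0,"claw":30},{"translation":[0,0,0],"twist":0,"claw":30}]' 25
python3 s.py .4617 .1063 .26 80
```

```text
clock: 6.02
tool_pos: [0.4652, -0.2415, 0.0123]
eef_rot: [0.651, 0.759, 0.0, 0.001]
contact_force: [0.7, -0.3, 2.5]
opening: 0.523
t 6.02 pos [ 0.4652 -0.2415  0.0123] xyaw 98.79 tilt [ 0.001 -0.    -1.   ] F [ 0.7 -0.3  2.5] op 0.523 q [ 0.54  0.95 -0.24  2.    0.78  0.28 -0.21]
tool units [ 8.603  1.25  -6.194]
twist units 3.132
```

```bash
python3 -m jog '[{"translation":[0,0,-0.3],"twist":0,"claw":30},{"translation":[0,0,-0.4],"twist":0,"claw":30},{"translation":[0,0,-0.5],"twist":0.3,"claw":30},{"translation":[0,0,-0.55],"twist":0.3,"claw":30},{"translation":[0,0,-0.55],"twist":0.3,"claw":30},{"translation":[0,0,-0.55],"twist":0.3,"claw":30},{"translation":[0,0,-0.55],"twist":0.3,"claw":30},{"translation":[0,0,-0.55],"twist":0.3,"claw":30},{"translation":[0,0,-0.55],"twist":0.3,"claw":30},{"translation":[0,0,-0.55],"twist":0.3,"claw":30},{"translation":[0,0,-0.5],"twist":0.3,"claw":30},{"translation":[0,0,-0.4],"twist":0.3,"claw":30},{"translation":[0,0,-0.3],"twist":0.13,"claw":30},{"translation":[0,0,0],"twist":0,"claw":30}]'
python3 s.py .4624 .1103 .26 80
```

```text
clock: 7.18
tool_pos: [0.4653, -0.2416, 0.2638]
eef_rot: [0.766, 0.643, 0.001, 0.002]
contact_force: [0.4, 0.0, -3.8]
opening: 0.52
t 7.18 pos [ 0.4653 -0.2416  0.2638] xyaw 79.99 tilt [ 0.003 -0.002 -1.   ] F [ 0.4  0.  -3.8] op 0.520 q [ 0.71  0.56 -0.52  1.83  0.36  0.84 -0.15]
tool units [ 8.651 -1.601  0.08 ]
twist units -0.001
```

```bash
python3 -m jog '[{"translation":[0.25,-0.046,0],"twist":0,"claw":30},{"translation":[0.45,-0.083,0],"twist":0,"claw":30},{"translation":[0.6,-0.111,0],"twist":0,"claw":30},{"translation":[0.6,-0.111,0],"twist":0,"claw":30},{"translation":[0.6,-0.111,0],"twist":0,"claw":30},{"translation":[0.6,-0.111,0],"twist":0,"claw":30},{"translation":[0.6,-0.111,0],"twist":0,"claw":30},{"translation":[0.6,-0.111,0],"twist":0,"claw":30},{"translation":[0.6,-0.111,0],"twist":0,"claw":30},{"translation":[0.6,-0.111,0],"twist":0,"claw":30},{"translation":[0.6,-0.111,0],"twist":0,"claw":30},{"translation":[0.6,-0.111,0],"twist":0,"claw":30},{"translation":[0.6,-0.111,0],"twist":0,"claw":30},{"translation":[0.6,-0.111,0],"twist":0,"claw":30},{"translation":[0.45,-0.083,0],"twist":0,"claw":30},{"translation":[0.3,-0.055,0],"twist":0,"claw":30},{"translation":[0,0,0],"twist":0,"claw":30},{"translation":[0,0,0],"twist":0,"claw":30}]'
python3 s.py .4624 .1103 .12 80
python3 - <<'E'
from h import *
T=snap('top');S=snap('side')
ims=[]
for s,(r0,c0) in((T,(150,150)),(S,(150,190))):
    im=s['img'][r0:r0+120,c0:c0+120]
    ims.append(cv2.resize(cv2.cvtColor(im,cv2.COLOR_RGB2BGR),None,fx=3.3,fy=3.3,interpolation=cv2.INTER_CUBIC))
cv2.imwrite('pics/over.png',np.hstack(ims))
for l in('tin_mid','tin_cap'):
  for a in r.spot_point(l,'top'):
    for q in r.spot_point(l,'side'):
      p,e=tri(T,a['location'],S,q['location'])
      if e<.015: print(l,np.round(p,3),round(e,4))
E
```

```text
clock: 8.68
tool_pos: [0.4602, 0.1107, 0.2608]
eef_rot: [0.765, 0.644, -0.001, -0.0]
contact_force: [0.2, -0.2, -2.3]
opening: 0.517
t 8.68 pos [0.4602 0.1107 0.2608] xyaw 80.17 tilt [-0.003 -0.001 -1.   ] F [ 0.2 -0.2 -2.3] op 0.517 q [ 0.    0.5  -0.51  1.97  0.34  0.76 -0.87]
tool units [0.005 0.064 3.521]
twist units 0.029
tin_cap [ 0.225 -0.33   0.042] 0.0127
```

View pics/over.png

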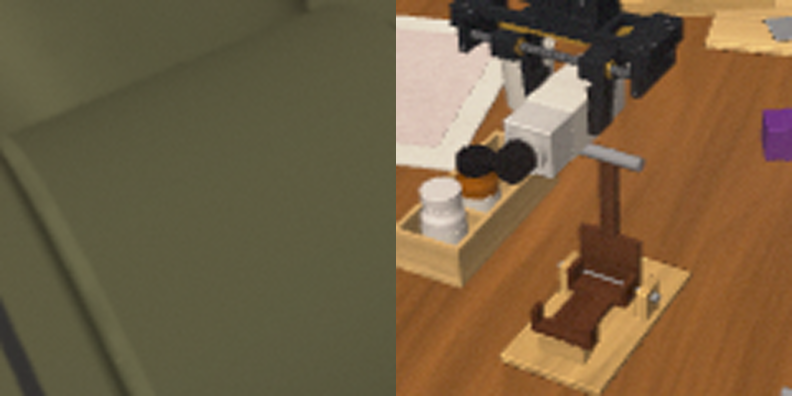

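```bash
python3 - <<'E'
from h import *
S=snap('side'); p=atz(S,(198.5,226.7),.2715)
u=np.array([np.cos(np.radians(80.2)),np.sin(np.radians(80.2))])
tc=np.array([.4602,.1107]); print(p, 'along',(p[:2]-tc)@u,'across',(p[:2]-tc)@np.array([u[1],-u[0]]))
E
python3 s.py .4632 .1152 .10 80
```

```text
[0.47480857 0.19284895 0.2715    ] along 0.08343673987855482 across 0.0004128730064679245
t 8.98 pos [0.4615 0.1094 0.2617] xyaw 79.93 tilt [-0.    -0.001 -1.   ] F [ 0.6  0.7 -3.5] op 0.518 q [ 0.    0.49 -0.51  1.97  0.34  0.76 -0.87]
tool units [0.153 0.018 4.043]
twist units -0.011
```

```bash
python3 - <<'E'
from h import *
S=snap('side'); r0,c0=165,210
t=r.get_state()['tool_pos']; a=np.radians(80)
u=np.array([np.cos(a),np.sin(a),0]);x=np.array([u[1],-u[0],0])
big0=cv2.resize(cv2.cvtColor(S['img'][r0:r0+65,c0:c0+65],cv2.COLOR_RGB2BGR),None,fx=6,fy=6,interpolation=cv2.INTER_CUBIC)
ims=[]
for off in(0,.008):
    big=big0.copy()
    m=t+np.array([0,0,.0107])-off*u
    P=lambda p:(int((proj(S,p)[1]-c0+.5)*6),int((proj(S,p)[0]-r0+.5)*6))
    for b in(.065,):
        q=[P(m+i*.023*x+b*u+np.array([0,0,k*.023])) for i,k in((1,1),(1,-1),(-1,-1),(-1,1))]
        cv2.polylines(big,[np.array(q)],True,(0,0,255),1)
    q=[P(m+.095*u+.016*(np.cos(g)*x+np.sin(g)*np.array([0,0,1]))) for g in np.linspace(0,6.28,30)]
    cv2.polylines(big,[np.array(q)],True,(0,255,0),1); ims.append(big)
cv2.imwrite('pics/off.png',np.hstack(ims))
E
```

```text
(no output)
```

View pics/off.png

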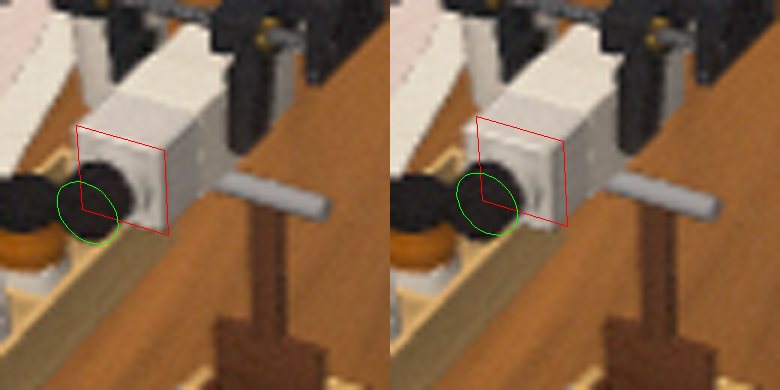

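```bash
python3 -m jog '[{"translation":[0.04,0.01,0.2],"twist":0,"claw":30},{"translation":[0.04,0.01,0.4],"twist":0,"claw":30},{"translation":[0,0,0.5],"twist":0,"claw":30},{"translation":[0,0,0.5],"twist":0,"claw":30},{"translation":[0,0,0.5],"twist":0,"claw":30},{"translation":[0,0,0.5],"twist":0,"claw":30},{"translation":[0,0,0.5],"twist":0,"claw":30},{"translation":[0,0,0.4],"twist":0,"claw":30},{"translation":[0,0,0.3],"twist":0,"claw":30},{"translation":[0,0,0.2],"twist":0,"claw":30},{"translation":[0,0,0],"twist":0,"claw":30},{"translation":[0,0,0],"twist":0,"claw":30}]'
python3 s.py .4627 .1122 .052 80
```

```text
clock: 10.03
tool_pos: [0.4629, 0.1136, 0.1017]
eef_rot: [0.766, 0.643, -0.0, -0.0]
contact_force: [0.4, 0.1, -3.6]
opening: 0.52
t 10.03 pos [0.4629 0.1136 0.1017] xyaw 80.04 tilt [-0. -0. -1.] F [ 0.4  0.1 -3.6] op 0.520 q [-0.17  0.75 -0.27  2.12  0.58  0.34 -1.09]
tool units [-3.600e-02  1.000e-03  1.243e+00]
twist units 0.006
```

```bash
python3 -m jog '[{"translation":[0,0,0.2],"twist":0,"claw":30},{"translation":[0,0,0.25],"twist":0,"claw":30},{"translation":[0,0,0.25],"twist":0,"claw":30},{"translation":[0,0,0.2],"twist":0,"claw":30},{"translation":[0,0,0.15],"twist":0,"claw":30},{"translation":[0,0,0.1],"twist":0,"claw":30},{"translation":[0,0,0.05],"twist":0,"claw":30},{"translation":[0,0,0],"twist":0,"claw":30}]'
python3 s.py .4627 .1122 .050 80
python3 - <<'E'
from h import *
S=snap('side'); 
cv2.imwrite('pics/seat.png',cv2.resize(cv2.cvtColor(S['img'][175:285,190:310],cv2.COLOR_RGB2BGR),None,fx=5,fy=5,interpolation=cv2.INTER_CUBIC))
E
```

```text
clock: 10.7
tool_pos: [0.4627, 0.1126, 0.0537]
eef_rot: [0.766, 0.643, -0.001, 0.0]
contact_force: [0.4, -3.0, -4.2]
opening: 0.522
t 10.70 pos [0.4627 0.1126 0.0537] xyaw 79.98 tilt [-0.001 -0.002 -1.   ] F [ 0.4 -3.  -4.2] op 0.522 q [-0.24  0.85 -0.16  2.14  0.63  0.2  -1.14]
tool units [-0.008  0.003  0.093]
twist units -0.003
```

View pics/seat.png

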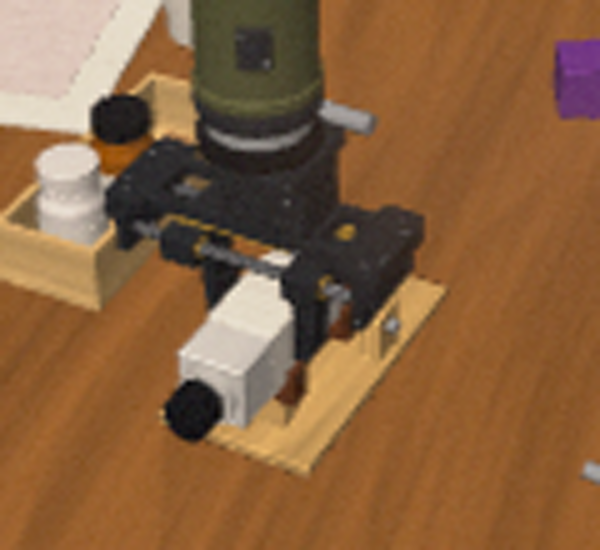

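```bash
python3 -m jog '[{"translation":[-0.1,0,0],"twist":0,"claw":30},{"translation":[-0.05,0,0.03],"twist":0,"claw":30},{"translation":[0,0,0.03],"twist":0,"claw":30},{"translation":[0,0,0],"twist":0,"claw":30}]'
python3 s.py .4617 .1063 .050 80
```

```text
clock: 11.08
tool_pos: [0.4619, 0.1078, 0.0515]
eef_rot: [0.766, 0.643, 0.0, -0.0]
contact_force: [0.2, 0.2, -2.4]
opening: 0.519
t 11.08 pos [0.4619 0.1078 0.0515] xyaw 80.04 tilt [ 0.     0.001 -1.   ] F [ 0.2  0.2 -2.4] op 0.519 q [-0.23  0.85 -0.15  2.15  0.64  0.19 -1.14]
tool units [-0.039  0.001  0.037]
twist units 0.006
```

```bash
python3 -m jog '[{"translation":[-0.02,0,0.03],"twist":0,"claw":30},{"translation":[-0.05,0,0],"twist":0,"claw":30},{"translation":[-0.05,0,0],"twist":0,"claw":30},{"translation":[0,0,0],"twist":0,"claw":30}]'
python3 s.py .4617 .1063 .050 80
```

```text
clock: 11.42
tool_pos: [0.4614, 0.1045, 0.0504]
eef_rot: [0.765, 0.644, 0.001, -0.001]
contact_force: [0.2, 3.8, -2.0]
opening: 0.522
t 11.42 pos [0.4614 0.1045 0.0504] xyaw 80.12 tilt [ 0.001  0.003 -1.   ] F [ 0.2  3.8 -2. ] op 0.522 q [-0.23  0.85 -0.15  2.15  0.65  0.18 -1.14]
tool units [ 0.045 -0.     0.011]
twist units 0.02
```

```bash
python3 -m jog '[{"translation":[0.02,0,0.03],"twist":0,"claw":30},{"translation":[0,0,0.03],"twist":0,"claw":30},{"translation":[0,0,0],"twist":0,"claw":30}]'
python3 s.py .4617 .1063 .050 80
```

```text
clock: 11.67
tool_pos: [0.4614, 0.1045, 0.05]
eef_rot: [0.766, 0.643, 0.001, 0.0]
contact_force: [-3.7, 3.4, 23.8]
opening: 0.521
t 11.67 pos [0.4614 0.1045 0.05  ] xyaw 80.09 tilt [ 0.003  0.001 -1.   ] F [-3.7  3.4 23.8] op 0.521 q [-0.23  0.85 -0.14  2.15  0.65  0.18 -1.14]
tool units [ 0.045 -0.     0.   ]
twist units 0.015
```

```bash
python3 -m jog '[{"translation":[0,0,-0.05],"twist":0,"claw":75},{"translation":[0,0,0],"twist":0,"claw":75},{"translation":[0,0,0],"twist":0,"claw":75},{"translation":[0,0,0],"twist":0,"claw":75},{"translation":[0,0,0],"twist":0,"claw":75},{"translation":[0,0,-0.2],"twist":0,"claw":75},{"translation":[0,0,-0.4],"twist":0,"claw":75},{"translation":[0,0,-0.6],"twist":0,"claw":75},{"translation":[0,0,-0.6],"twist":0,"claw":75},{"translation":[0,0,-0.6],"twist":0,"claw":75},{"translation":[0,0,-0.6],"twist":0,"claw":0},{"translation":[0,0,-0.6],"twist":0,"claw":0},{"translation":[0,0,-0.6],"twist":0,"claw":0},{"translation":[0,0,-0.5],"twist":0,"claw":0},{"translation":[0,0,-0.3],"twist":0,"claw":0},{"translation":[0,0,0],"twist":0,"claw":0},{"translation":[0,0,0],"twist":0,"claw":0}]'
python3 s.py .4565 .0765 .172 80
python3 - <<'E'
from h import *
T=snap('top');S=snap('side')
for l in('tin_mid','tin_cap','lever_bar','cradle_hinge'):
  for n,s,z in(('top',T,0),('side',S,0)):
    z=dict(tin_mid=.061,tin_cap=.061,lever_bar=.184,cradle_hinge=.034)[l]
    for a in r.spot_point(l,n)[:3]: print(l,n,round(a['confidence'],2),np.round(a['location']),np.round(atz(s,a['location'],z),3))
cv2.imwrite('pics/rel.png',cv2.resize(cv2.cvtColor(S['img'][175:285,190:310],cv2.COLOR_RGB2BGR),None,fx=5,fy=5,interpolation=cv2.INTER_CUBIC))
E
```

```text
clock: 13.08
tool_pos: [0.4612, 0.1034, 0.2503]
eef_rot: [0.766, 0.643, 0.0, 0.0]
contact_force: [0.1, 0.7, -0.2]
opening: 0.249
t 13.08 pos [0.4612 0.1034 0.2503] xyaw 80.01 tilt [ 0.001 -0.    -1.   ] F [ 0.1  0.7 -0.2] op 0.249 q [ 0.02  0.51 -0.52  1.99  0.37  0.74 -0.89]
tool units [-0.681 -0.     1.959]
twist units 0.001
tin_mid side 0.87 [192. 311.] [ 0.315 -0.233  0.061]
tin_mid side 0.83 [239. 244.] [0.465 0.103 0.061]
tin_mid side 0.42 [251. 242.] [0.451 0.157 0.061]
tin_cap top 0.59 [287. 368.] [ 0.217 -0.323  0.061]
tin_cap side 0.92 [190. 337.] [ 0.223 -0.277  0.061]
tin_cap side 0.83 [253. 229.] [0.484 0.178 0.061]
lever_bar top 0.97 [298. 136.] [0.215 0.235 0.184]
lever_bar side 0.95 [198. 256.] [0.442 0.041 0.184]
lever_bar side 0.83 [276. 314.] [0.206 0.317 0.184]
cradle_hinge top 0.94 [295. 146.] [0.214 0.255 0.034]
cradle_hinge side 0.8 [234. 255.] [0.45  0.038 0.034]
cradle_hinge side 0.73 [301. 311.] [0.213 0.263 0.034]
```

View pics/rel.png

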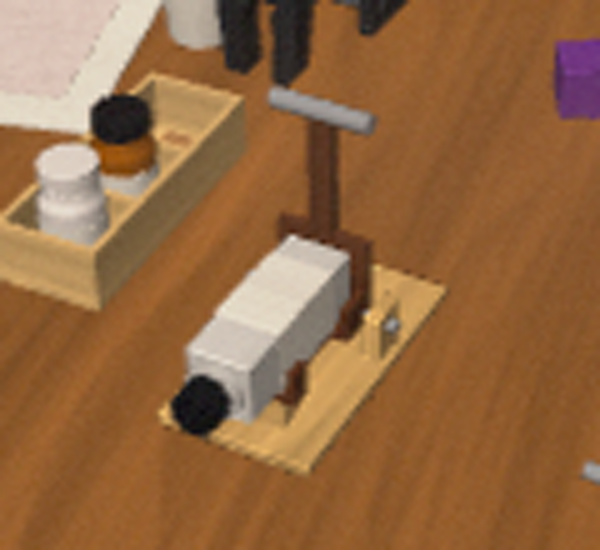

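```bash
python3 -m jog '[{"translation":[-0.17,0,0.2],"twist":0,"claw":0},{"translation":[-0.17,0,0.4],"twist":0,"claw":0},{"translation":[-0.17,0,0.4],"twist":0,"claw":0},{"translation":[-0.17,0,0.4],"twist":0,"claw":0},{"translation":[0,0,0.36],"twist":0,"claw":0},{"translation":[0,0,0.2],"twist":0,"claw":0},{"translation":[-0.16,0,0],"twist":0,"claw":0},{"translation":[-0.16,0,0],"twist":0,"claw":0},{"translation":[-0.16,0,0],"twist":0,"claw":0},{"translation":[-0.16,0,0],"twist":0,"claw":0},{"translation":[-0.16,0,0],"twist":0,"claw":0},{"translation":[-0.16,0,0],"twist":0,"claw":0}]'
python3 s.py .4491 .035 .172 80
```

```text
clock: 14.58
tool_pos: [0.4502, 0.039, 0.172]
eef_rot: [0.766, 0.643, 0.001, 0.0]
contact_force: [-0.1, 2.7, -2.1]
opening: 0.006
t 14.58 pos [0.4502 0.039  0.172 ] xyaw 80.05 tilt [ 0.002  0.001 -1.   ] F [-0.1  2.7 -2.1] op 0.006 q [ 0.08  0.61 -0.42  2.13  0.52  0.49 -0.9 ]
tool units [-0.104 -0.009 -0.001]
twist units 0.008
```

```bash
python3 -m jog '[{"translation":[-0.17,0,0],"twist":0,"claw":0},{"translation":[-0.208,0,0.025],"twist":0,"claw":0},{"translation":[-0.208,0,0.025],"twist":0,"claw":0},{"translation":[-0.208,0,0.025],"twist":0,"claw":0},{"translation":[-0.208,0,0.042],"twist":0,"claw":0},{"translation":[-0.208,0,0.042],"twist":0,"claw":0},{"translation":[-0.208,0,0.042],"twist":0,"claw":0},{"translation":[-0.183,0,0.096],"twist":0,"claw":0},{"translation":[-0.183,0,0.096],"twist":0,"claw":0},{"translation":[-0.183,0,0.096],"twist":0,"claw":0},{"translation":[-0.167,0,0.138],"twist":0,"claw":0},{"translation":[-0.167,0,0.138],"twist":0,"claw":0},{"translation":[-0.167,0,0.138],"twist":0,"claw":0}]'
python3 s.py .4327 -.0583 .136 80
```

```text
clock: 15.67
tool_pos: [0.4324, -0.0591, 0.1348]
eef_rot: [0.766, 0.643, -0.0, 0.0]
contact_force: [-0.1, -0.1, 0.7]
opening: 0.003
t 15.67 pos [ 0.4324 -0.0591  0.1348] xyaw 80.03 tilt [-0.001 -0.001 -1.   ] F [-0.1 -0.1  0.7] op 0.003 q [ 0.25  0.67 -0.34  2.21  0.63  0.36 -0.8 ]
tool units [ 0.021  0.004 -0.031]
twist units 0.004
```

```bash
python3 -m jog '[{"translation":[-0.15,0,0.171],"twist":0,"claw":0},{"translation":[-0.15,0,0.171],"twist":0,"claw":0},{"translation":[-0.15,0,0.171],"twist":0,"claw":0},{"translation":[-0.125,0,0.196],"twist":0,"claw":0},{"translation":[-0.125,0,0.196],"twist":0,"claw":0},{"translation":[-0.125,0,0.196],"twist":0,"claw":0},{"translation":[-0.063,0,0.163],"twist":0,"claw":0},{"translation":[-0.063,0,0.163],"twist":0,"claw":0},{"translation":[-0.063,0,0.163],"twist":0,"claw":0},{"translation":[-0.063,0,0.1],"twist":0,"claw":0},{"translation":[0,0,0.05],"twist":0,"claw":0},{"translation":[0,0,0],"twist":0,"claw":0}]'
python3 s.py .4327 -.0583 .136 80
python3 - <<'E'
from h import *
S=snap('side');T=snap('top')
big=[cv2.resize(cv2.cvtColor(S['img'][150:280,185:315],cv2.COLOR_RGB2BGR),None,fx=3,fy=3,interpolation=cv2.INTER_CUBIC),cv2.resize(cv2.cvtColor(T['img'][130:260,160:290],cv2.COLOR_RGB2BGR),None,fx=3,fy=3,interpolation=cv2.INTER_CUBIC)]
cv2.imwrite('pics/tip.png',np.hstack(big))
E
```

```text
clock: 16.67
tool_pos: [0.4251, -0.1006, 0.0654]
eef_rot: [0.766, 0.643, -0.0, -0.0]
contact_force: [-1.1, 0.3, -1.0]
opening: 0.005
t 16.67 pos [ 0.4251 -0.1006  0.0654] xyaw 80.05 tilt [-0.001 -0.    -1.   ] F [-1.1  0.3 -1. ] op 0.005 q [ 0.2   0.81 -0.12  2.25  0.79  0.12 -0.84]
tool units [ 1.073  0.003 -1.765]
twist units 0.008
```

View pics/tip.png

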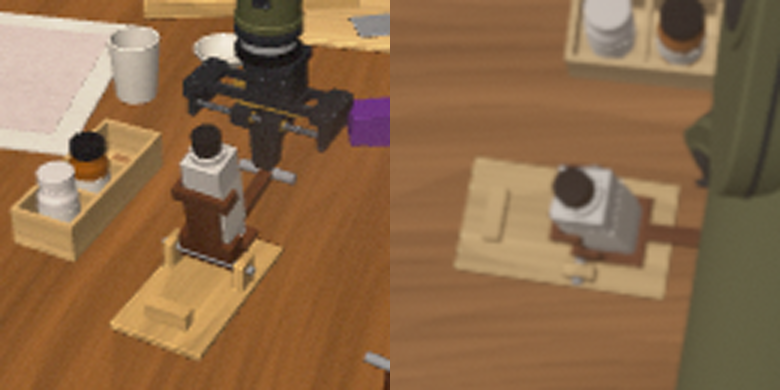

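```bash
python3 -m jog '[{"translation":[0,0,0.05],"twist":0,"claw":0},{"translation":[0,0,0.05],"twist":0,"claw":0},{"translation":[0,0,0],"twist":0,"claw":0}]'; python3 s.py
```

```text
clock: 17.02
tool_pos: [0.4256, -0.1005, 0.0626]
eef_rot: [0.766, 0.643, 0.001, 0.001]
contact_force: [0.3, 0.5, 11.7]
opening: 0.006
t 17.02 pos [ 0.4256 -0.1005  0.0626] xyaw 80.05 tilt [ 0.002 -0.    -1.   ] F [ 0.3  0.5 11.7] op 0.006 q [ 0.19  0.81 -0.1   2.25  0.8   0.11 -0.85]
```

```bash
python3 -m jog '[{"translation":[0,0,-0.3],"twist":0,"claw":0},{"translation":[0,0,-0.7],"twist":0,"claw":0},{"translation":[0,0,-0.9],"twist":0,"claw":0},{"translation":[0,0,-0.9],"twist":0,"claw":0},{"translation":[0,0,-0.9],"twist":0,"claw":0},{"translation":[0,0,-0.9],"twist":-1,"claw":100},{"translation":[0,0,-0.7],"twist":-1,"claw":100},{"translation":[0,0,-0.1],"twist":-1,"claw":100},{"translation":[0,0,0],"twist":-1,"claw":100},{"translation":[0,0,0],"twist":-1,"claw":100},{"translation":[0,0,0],"twist":-1,"claw":100},{"translation":[0,0,0],"twist":-1,"claw":100},{"translation":[0,0,0],"twist":-1,"claw":100},{"translation":[0,0,0],"twist":-1,"claw":100},{"translation":[0,0,0],"twist":-1,"claw":100},{"translation":[0,0,0],"twist":-1,"claw":100},{"translation":[0,0,0],"twist":-1,"claw":100},{"translation":[0,0,0],"twist":-1,"claw":100},{"translation":[0,0,0],"twist":-1,"claw":100},{"translation":[0,0,0],"twist":-1,"claw":100}]'
python3 s.py .4492 .0354 .27 170
python3 - <<'E'
from h import *
S=snap('side');T=snap('top')
print('cap from crop',atz(T,(192.3,221),.196))
for n,s in(('side',S),('top',T)):
  for a in r.spot_point('tin_cap',n)[:4]: print('cap',n,round(a['confidence'],2),np.round(a['location']),np.round(atz(s,a['location'],.185),3))
  for a in r.spot_point('tin_mid',n)[:4]: print('mid',n,round(a['confidence'],2),np.round(a['location']),np.round(atz(s,a['location'],.103),3))
# dark blob of cap
for s in(T,):
  g=s['img'][170:215,200:245].sum(2)<150
  n,l,st,ce=cv2.connectedComponentsWithStats(g.astype(np.uint8)); 
  for i in range(1,n):
    if st[i,4]>15: print('blob',st[i],atz(s,(ce[i][1]+170,ce[i][0]+200),.188))
big=[cv2.resize(cv2.cvtColor(S['img'][150:280,185:315],cv2.COLOR_RGB2BGR),None,fx=3,fy=3,interpolation=cv2.INTER_CUBIC),cv2.resize(cv2.cvtColor(T['img'][110:240,190:320],cv2.COLOR_RGB2BGR),None,fx=3,fy=3,interpolation=cv2.INTER_CUBIC)]
cv2.imwrite('pics/pre.png',np.hstack(big))
E
```

```text
clock: 18.68
tool_pos: [0.4249, -0.1008, 0.2776]
eef_rot: [0.084, 0.996, -0.0, -0.0]
contact_force: [-0.4, 0.6, 0.2]
opening: 0.999
t 18.68 pos [ 0.4249 -0.1008  0.2776] xyaw 170.32 tilt [-0.    -0.001 -1.   ] F [-0.4  0.6  0.2] op 0.999 q [ 0.84  0.58 -1.13  2.03  0.66  0.95  0.77]
tool units [-0.026  3.458  0.189]
twist units 0.054
cap from crop [0.44806473 0.04008316 0.196     ]
cap side 0.61 [189. 336.] [ 0.212 -0.083  0.185]
cap side 0.16 [281. 174.] [0.514 0.434 0.185]
mid side 0.96 [189. 315.] [ 0.296 -0.192  0.103]
mid side 0.79 [216. 256.] [0.447 0.027 0.103]
mid side 0.27 [234. 256.] [0.419 0.118 0.103]
cap top 0.83 [188. 223.] [0.461 0.037 0.185]
cap top 0.8 [286. 367.] [ 0.226 -0.283  0.185]
cap top 0.56 [197. 229.] [0.438 0.022 0.185]
mid top 0.88 [253. 355.] [ 0.302 -0.286  0.103]
blob [21 19  6 10 27] [0.44727249 0.0341135  0.188     ]
```

```bash
python3 -m jog '[{"translation":[0,0.2,0],"twist":0,"claw":100},{"translation":[0,0.4,0],"twist":0,"claw":100},{"translation":[0,0.6,0],"twist":0,"claw":100},{"translation":[0,0.6,0],"twist":0,"claw":100},{"translation":[0,0.6,0],"twist":0,"claw":100},{"translation":[0,0.5,0],"twist":0,"claw":100},{"translation":[0,0.34,0],"twist":0,"claw":100},{"translation":[0,0.18,0],"twist":0.054,"claw":100},{"translation":[0,0,0],"twist":0,"claw":100},{"translation":[0,0,0],"twist":0,"claw":100}]'
python3 s.py .448 .034 .141 170
```

```text
clock: 19.82
tool_pos: [0.4488, 0.034, 0.2777]
eef_rot: [0.09, 0.996, -0.0, -0.0]
contact_force: [-0.0, -0.3, -0.7]
opening: 0.999
t 19.82 pos [0.4488 0.034  0.2777] xyaw 169.72 tilt [-0.    -0.001 -1.   ] F [-0.  -0.3 -0.7] op 0.999 q [ 0.5   0.59 -1.08  1.99  0.64  0.96  0.48]
tool units [1.900e-02 1.000e-03 3.418e+00]
twist units -0.047
```

```bash
python3 - <<'E'
from h import *
S=snap('side');T=snap('top')
big=[cv2.resize(cv2.cvtColor(S['img'][130:260,185:315],cv2.COLOR_RGB2BGR),None,fx=5,fy=5,interpolation=cv2.INTER_CUBIC)]
cv2.imwrite('pics/pre.png',cv2.resize(np.hstack(big),(600,600)))
E
```

```text
(no output)
```

View pics/pre.png

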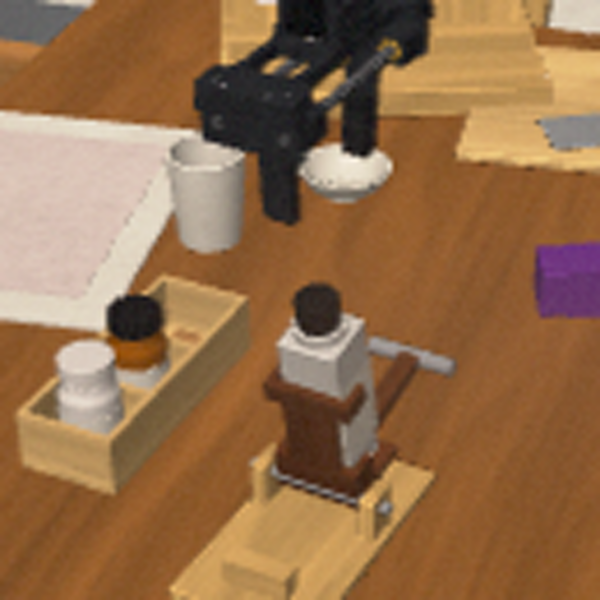

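```bash
python3 -m jog '[{"translation":[0,0,0.2],"twist":0,"claw":100},{"translation":[0.02,0,0.4],"twist":0,"claw":100},{"translation":[0,0,0.5],"twist":0,"claw":100},{"translation":[0,0,0.5],"twist":0,"claw":100},{"translation":[0,0,0.5],"twist":0,"claw":100},{"translation":[0,0,0.4],"twist":0,"claw":100},{"translation":[0,0,0.3],"twist":0,"claw":100},{"translation":[0,0,0.25],"twist":0,"claw":100},{"translation":[0,0,0.2],"twist":0,"claw":100},{"translation":[0,0,0.1],"twist":0,"claw":100},{"translation":[0,0,0.05],"twist":0,"claw":100},{"translation":[0,0,0],"twist":0,"claw":100}]'
python3 s.py .448 .034 .141 170
```

```text
clock: 20.92
tool_pos: [0.4481, 0.034, 0.1416]
eef_rot: [0.09, 0.996, -0.0, -0.0]
contact_force: [-0.7, 0.4, 0.4]
opening: 1.002
t 20.92 pos [0.4481 0.034  0.1416] xyaw 169.69 tilt [-0. -0. -1.] F [-0.7  0.4  0.4] op 1.002 q [ 0.33  0.77 -0.85  2.15  0.99  0.68  0.17]
tool units [ 0.002 -0.001  0.014]
twist units -0.052
```

No contact. Close with a moderate force.

```bash
python3 -m jog '[{"translation":[0,0,0],"twist":0,"claw":70},{"translation":[0,0,0],"twist":0,"claw":60},{"translation":[0,0,0],"twist":0,"claw":45},{"translation":[0,0,0],"twist":0,"claw":40},{"translation":[0,0,0],"twist":0,"claw":30},{"translation":[0,0,0],"twist":0,"claw":30},{"translation":[0,0,0],"twist":0,"claw":30},{"translation":[0,0,0],"twist":0,"claw":30}]' 15
python3 s.py .448 .034 .141 170
```

```text
clock: 21.58
tool_pos: [0.4484, 0.0347, 0.142]
eef_rot: [0.09, 0.996, 0.0, 0.0]
contact_force: [0.5, 1.5, 2.8]
opening: 0.549
t 21.58 pos [0.4484 0.0347 0.142 ] xyaw 169.73 tilt [ 0.001  0.001 -1.   ] F [0.5 1.5 2.8] op 0.549 q [ 0.33  0.77 -0.85  2.15  0.99  0.68  0.17]
tool units [ 0.008 -0.019  0.026]
twist units -0.046
```

```bash
python3 -m jog '[{"translation":[0,0,-0.1],"twist":0,"claw":30},{"translation":[0,0,-0.15],"twist":0,"claw":30},{"translation":[0,0,-0.15],"twist":0,"claw":30},{"translation":[0,0,-0.15],"twist":0,"claw":30},{"translation":[0,0,-0.15],"twist":0,"claw":30},{"translation":[0,0,-0.15],"twist":0,"claw":30},{"translation":[0,0,0],"twist":0,"claw":30}]' 22
python3 s.py
```

```text
clock: 22.17
tool_pos: [0.4487, 0.0345, 0.177]
eef_rot: [0.09, 0.996, 0.0, 0.001]
contact_force: [0.4, 0.3, -3.2]
opening: 0.55
t 22.17 pos [0.4487 0.0345 0.177 ] xyaw 169.70 tilt [ 0.002  0.    -1.   ] F [ 0.4  0.3 -3.2] op 0.550 q [ 0.38  0.72 -0.92  2.12  0.88  0.74  0.27]
```

```bash
python3 -m jog '[{"translation":[0,0,-0.2],"twist":0,"claw":30},{"translation":[0,0,-0.3],"twist":0,"claw":30},{"translation":[0,0,-0.4],"twist":0,"claw":30},{"translation":[0,0,-0.4],"twist":0,"claw":30},{"translation":[0,0,-0.3],"twist":0,"claw":30},{"translation":[0,0,-0.2],"twist":0,"claw":30},{"translation":[0,0,0],"twist":0,"claw":30},{"translation":[0,0,0],"twist":0,"claw":30}]' 30
python3 s.py .622 -.1205 .25 172
python3 - <<'E'
from h import *
S=snap('side')
cv2.imwrite('pics/held.png',cv2.resize(cv2.cvtColor(S['img'][120:240,200:320],cv2.COLOR_RGB2BGR),(600,600),interpolation=cv2.INTER_CUBIC))
E
```

```text
clock: 22.83
tool_pos: [0.4481, 0.034, 0.2478]
eef_rot: [0.09, 0.996, -0.0, 0.0]
contact_force: [-1.1, -0.1, -3.9]
opening: 0.547
t 22.83 pos [0.4481 0.034  0.2478] xyaw 169.69 tilt [ 0. -0. -1.] F [-1.1 -0.1 -3.9] op 0.547 q [ 0.47  0.62 -1.04  2.04  0.7   0.89  0.43]
tool units [-4.97  -3.023 -0.053]
twist units -0.385
```

View pics/held.png

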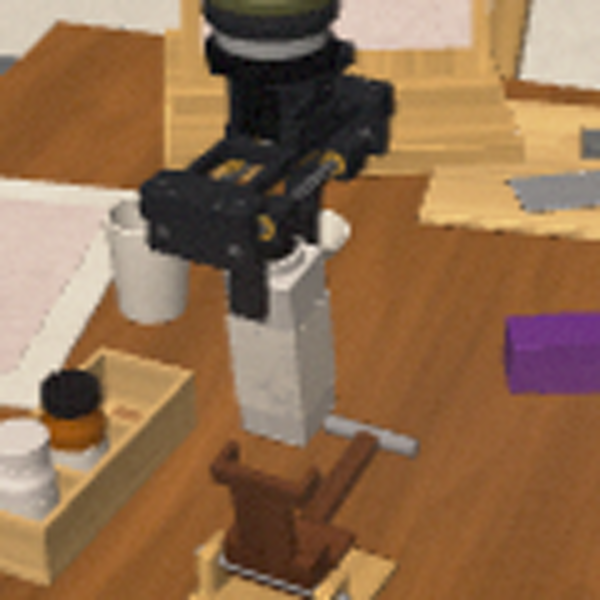

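```bash
python3 - <<'E'
from h import *
from scipy.optimize import least_squares
S=snap('side'); st=r.get_state()['tool_pos']
obs=np.array([(428,242),(445,305),(408,334)])/5+[120-.4,200-.4]
a=np.radians(79.7);u=np.array([np.cos(a),np.sin(a),0]);x=np.array([u[1],-u[0],0]);z=np.array([0,0,1.])
def corners(t,dn,du,dx):
    ax=np.cos(t)*z+np.sin(t)*u; n=np.cos(t)*u-np.sin(t)*z
    g=st+.019*z+du*u+dx*x
    return [g-dn*ax+i*.023*x+j*.023*n for i,j in((-1,1),(1,1),(1,-1))]
# verticals: direction check
f=lambda p:np.ravel([np.array(proj(S,c))-o for c,o in zip(corners(p[0],p[1],0,p[2]),obs)])
for t in(0,5,10):
    s=least_squares(lambda q:f([np.radians(t),q[0],q[1]]),[.12,0]); print(t,s.x,np.round(s.fun,1))
s=least_squares(f,[0,.12,0]);print(np.degrees(s.x[0]),s.x,np.round(s.fun,1))
c=corners(0,.122,0,0)
for t in(0,10):
    q=[corners(np.radians(t),d,0,0) for d in(.03,.12)]
    print(t,[np.round((np.array(proj(S,b))-np.array(proj(S,a_)))*5,0).tolist() for a_,b in zip(*q)])
E
```

```text
0 [ 0.10683829 -0.02124667] [ 5.  16.5 -2.4 -9.2 -2.3 -8. ]
5 [ 0.11466634 -0.01576638] [ 5.3 16.4 -2.1 -9.1 -2.9 -8.1]
10 [ 0.12497981 -0.00931219] [ 5.5 16.3 -1.7 -9.  -3.4 -8.1]
-2.11433728673385 [-0.03690215  0.10411533 -0.02334258] [ 4.8 16.5 -2.6 -9.3 -2.1 -8. ]
0 [[122.0, 1.0], [121.0, 4.0], [119.0, 2.0]]
10 [[107.0, 13.0], [106.0, 16.0], [106.0, 14.0]]
```

```bash
python3 - <<'E'
from h import *
from scipy.optimize import least_squares
S=snap('side'); st=r.get_state()['tool_pos']
obs=np.array([(428,242),(445,305),(408,334)])/5+[120-.4,200-.4]
a=np.radians(79.7);u=np.array([np.cos(a),np.sin(a),0]);x=np.array([u[1],-u[0],0]);z=np.array([0,0,1.])
def corners(t,dn,dx):
    ax=np.cos(t)*z+np.sin(t)*u; n=np.cos(t)*u-np.sin(t)*z
    return [st+.019*z+dx*x-dn*ax+i*.023*x+j*.023*n for i,j in((1,1),(-1,1),(-1,-1))]
f=lambda p:np.ravel([np.array(proj(S,c))-o for c,o in zip(corners(*p),obs)])
for t in(0,3,6,10):
    s=least_squares(lambda q:f([np.radians(t),q[0],q[1]]),[.12,0]); print(t,s.x,np.round(s.fun,1))
s=least_squares(f,[0,.12,0]);print(np.degrees(s.x[0]),s.x,np.round(s.fun,1))
for t in(0,10):
    q=[corners(np.radians(t),d,0) for d in(.03,.12)]
    print(t,[np.round((np.array(proj(S,b))-np.array(proj(S,a_)))*5,0).tolist() for a_,b in zip(*q)])
print(r.get_state()['opening'])
E
```

```text
0 [ 0.10624355 -0.00711971] [-0.3 -0.6  0.2 -0.2  0.2  0.8]
3 [ 0.11059084 -0.00394886] [-0.1 -0.5  0.4 -0.2 -0.2  0.7]
6 [ 0.11570312 -0.00048315] [ 0.1 -0.4  0.6 -0.2 -0.6  0.6]
10 [0.12397687 0.00471485] [ 0.3 -0.3  0.8 -0.2 -1.   0.5]
2.5495719864015607 [ 0.04449843  0.10989251 -0.00444233] [-0.2 -0.5  0.4 -0.2 -0.2  0.7]
0 [[121.0, 4.0], [122.0, 1.0], [120.0, -0.0]]
10 [[106.0, 16.0], [107.0, 13.0], [107.0, 11.0]]
0.5476768674406794
```

```bash
python3 -m jog '[{"translation":[-0.15,-0.08,0],"twist":-0.1,"claw":30},{"translation":[-0.3,-0.16,0],"twist":-0.1,"claw":30},{"translation":[-0.45,-0.24,0],"twist":-0.1,"claw":30},{"translation":[-0.45,-0.24,0],"twist":-0.085,"claw":30},{"translation":[-0.45,-0.24,0],"twist":0,"claw":30},{"translation":[-0.45,-0.24,0],"twist":0,"claw":30},{"translation":[-0.45,-0.24,0],"twist":0,"claw":30},{"translation":[-0.45,-0.24,0],"twist":0,"claw":30},{"translation":[-0.45,-0.24,0],"twist":0,"claw":30},{"translation":[-0.45,-0.24,0],"twist":0,"claw":30},{"translation":[-0.4,-0.2,0],"twist":0,"claw":30},{"translation":[-0.3,-0.16,0],"twist":0,"claw":30},{"translation":[-0.15,-0.09,0],"twist":0,"claw":30},{"translation":[0,0,0],"twist":0,"claw":30},{"translation":[0,0,0],"twist":0,"claw":30}]'
python3 s.py .625 -.1066 .125 172
python3 - <<'E'
from h import *
T=snap('top');S=snap('side')
for l,z in(('pad_top',.009),('tin_cap',.3),('tin_mid',.21),('jar_a',.006)):
  for n,s in(('top',T),('side',S)):
    for a in r.spot_point(l,n)[:3]: print(l,n,round(a['confidence'],2),np.round(a['location']),np.round(atz(s,a['location'],z),3))
E
```

```text
clock: 24.23
tool_pos: [0.6264, -0.0971, 0.2471]
eef_rot: [0.069, 0.998, 0.0, -0.001]
contact_force: [-0.7, 0.2, -2.8]
opening: 0.545
t 24.23 pos [ 0.6264 -0.0971  0.2471] xyaw 172.03 tilt [-0.002  0.    -1.   ] F [-0.7  0.2 -2.8] op 0.545 q [ 0.57  0.85 -0.99  1.5   0.74  1.19  0.88]
tool units [-3.000e-03 -2.400e-01  3.052e+00]
twist units 0.006
pad_top top 0.77 [149. 278.] [ 0.617 -0.115  0.009]
pad_top top 0.53 [205. 222.] [0.453 0.053 0.009]
pad_top side 0.69 [217. 216.] [ 0.625 -0.041  0.009]
tin_cap top 0.89 [101. 279.] [ 0.625 -0.099  0.3  ]
tin_cap side 0.7 [138. 214.] [ 0.636 -0.096  0.3  ]
tin_cap side 0.62 [173. 257.] [0.424 0.087 0.3  ]
tin_cap side 0.6 [188. 338.] [0.194 0.096 0.3  ]
tin_mid top 0.72 [116. 281.] [ 0.629 -0.109  0.21 ]
tin_mid top 0.56 [255. 357.] [ 0.292 -0.261  0.21 ]
tin_mid top 0.25 [205. 222.] [0.414 0.037 0.21 ]
tin_mid side 0.84 [190. 317.] [ 0.265 -0.02   0.21 ]
tin_mid side 0.65 [163. 221.] [ 0.614 -0.091  0.21 ]
tin_mid side 0.27 [173. 260.] [ 0.464 -0.067  0.21 ]
jar_a top 0.82 [143. 258.] [ 0.639 -0.056  0.006]
jar_a top 0.54 [141. 236.] [0.648 0.01  0.006]
jar_a top 0.22 [148. 281.] [ 0.621 -0.124  0.006]
jar_a side 0.69 [216. 216.] [ 0.629 -0.05   0.006]
```

```bash
python3 - <<'E'
from h import *
s=snap('top')
im=cv2.cvtColor(cv2.imread('pics/top0.png'),cv2.COLOR_BGR2HSV).astype(int)
sub=im[128:160,266:300]
for rr in range(133,158,2): print(rr,' '.join('%3d/%3d'%(im[rr,c,1],im[rr,c,2]) for c in range(268,298,2)))
E
```

```text
133  98/127  95/163 100/112 100/107 100/107 100/107 100/107  99/106  98/107  99/106  96/106  99/108  95/123  95/167 126/130
135  96/157  93/161  98/133  98/125  99/119 101/114 102/110  97/110  97/110 101/109  98/109  94/108  98/133  95/166 128/128
137  93/178  93/176  93/179  93/178  93/175  92/174  94/173  94/165  95/161  96/149  97/147  98/140  96/149  97/163 128/126
139  94/177  93/179  94/180  96/176  95/178  94/180  93/179  91/183  92/182  92/181  91/180  91/179  94/162 100/160 133/121
141  93/173  93/176 103/158 114/143 113/145 113/149 112/155 107/162 105/158 102/162  98/170  92/183  95/158 101/156 129/119
143  94/171  95/172 108/154 114/147 116/139 114/145 114/148 118/141 114/147 113/149 107/157  95/167  96/159 102/153 131/117
145  93/173  94/173 108/153 113/149 117/142 114/146 114/152 114/148 113/151 114/147 108/146  94/169  94/162 104/152 134/118
147  94/173  94/171  96/154 114/145 112/148 114/146 114/147 116/147 114/152 112/150 102/160  95/170  94/162 112/146 137/119
149  95/172  96/160 115/137 113/147 114/150 114/145 116/147 115/146 114/150 116/149 100/165  95/167  94/165 118/140 138/120
151  93/173  97/163 115/142 116/145 116/143 114/145 115/146 116/152 114/143 116/147 102/157  96/162  95/166 120/140 136/124
153  94/171  95/169 104/157 105/156 105/151 108/161 110/162 110/153 112/144 114/152 100/158  97/161  95/167 125/137 141/125
155 104/123 100/133  99/144  99/150  96/157  98/159  96/162  96/165  95/167  97/168  96/170  96/168  95/169 133/132 138/129
157 106/106 104/105 105/104 103/104 104/105 107/105 104/108 103/111 106/111 103/119 101/124 102/135 101/144 135/132 139/132
```

```bash
python3 -m jog '[{"translation":[0.03,-0.12,0.1],"twist":0,"claw":30},{"translation":[0.03,-0.12,0.3],"twist":0,"claw":30},{"translation":[0,0,0.45],"twist":0,"claw":30},{"translation":[0,0,0.45],"twist":0,"claw":30},{"translation":[0,0,0.45],"twist":0,"claw":30},{"translation":[0,0,0.45],"twist":0,"claw":30},{"translation":[0,0,0.35],"twist":0,"claw":30},{"translation":[0,0,0.2],"twist":0,"claw":30},{"translation":[0,0,0.1],"twist":0,"claw":30},{"translation":[0,0,0],"twist":0,"claw":30},{"translation":[0,0,0],"twist":0,"claw":30}]'
python3 s.py .6235 -.1066 .114 172
```

```text
clock: 25.7
tool_pos: [0.6238, -0.1064, 0.1343]
eef_rot: [0.07, 0.998, 0.0, 0.001]
contact_force: [0.5, -0.0, -3.4]
opening: 0.546
t 25.70 pos [ 0.6238 -0.1064  0.1343] xyaw 172.01 tilt [ 0.001  0.    -1.   ] F [ 0.5 -0.  -3.4] op 0.546 q [ 0.55  0.98 -0.91  1.61  0.88  1.01  0.79]
tool units [ 0.006 -0.006  0.508]
twist units 0.002
```

```bash
python3 -m jog '[{"translation":[0,0,0.15],"twist":0,"claw":30},{"translation":[0,0,0.15],"twist":0,"claw":30},{"translation":[0,0,0.07],"twist":0,"claw":30},{"translation":[0,0,0.04],"twist":0,"claw":30},{"translation":[0,0,0],"twist":0,"claw":30},{"translation":[0,0,0],"twist":0,"claw":30}]'
python3 s.py .6235 -.1066 .114 172
```

```text
clock: 26.2
tool_pos: [0.6233, -0.1065, 0.1174]
eef_rot: [0.07, 0.998, -0.0, -0.0]
contact_force: [0.6, 0.3, -3.4]
opening: 0.547
t 26.20 pos [ 0.6233 -0.1065  0.1174] xyaw 172.02 tilt [-0. -0. -1.] F [ 0.6  0.3 -3.4] op 0.547 q [ 0.55  1.   -0.89  1.62  0.9   0.98  0.77]
tool units [-0.005 -0.003  0.085]
twist units 0.003
```

```bash
python3 -m jog '[{"translation":[0,0,0.03],"twist":0,"claw":30},{"translation":[0,0,0.03],"twist":0,"claw":30},{"translation":[0,0,0],"twist":0,"claw":30}]'
python3 s.py; python3 -m jog '[{"translation":[0,0,0.03],"twist":0,"claw":30},{"translation":[0,0,0.02],"twist":0,"claw":30},{"translation":[0,0,0],"twist":0,"claw":30}]'
python3 s.py
```

```text
clock: 26.45
tool_pos: [0.6238, -0.1064, 0.1155]
eef_rot: [0.07, 0.998, -0.0, 0.001]
contact_force: [-0.7, 1.4, -0.5]
opening: 0.546
t 26.45 pos [ 0.6238 -0.1064  0.1155] xyaw 172.01 tilt [ 0.001 -0.    -1.   ] F [-0.7  1.4 -0.5] op 0.546 q [ 0.54  1.   -0.89  1.62  0.91  0.98  0.77]
clock: 26.7
tool_pos: [0.6247, -0.1064, 0.1153]
eef_rot: [0.07, 0.998, -0.0, 0.002]
contact_force: [-2.2, -0.9, 8.8]
opening: 0.545
t 26.70 pos [ 0.6247 -0.1064  0.1153] xyaw 171.99 tilt [ 0.003 -0.001 -1.   ] F [-2.2 -0.9  8.8] op 0.545 q [ 0.54  1.   -0.89  1.62  0.91  0.98  0.77]
```

```bash
python3 -m jog '[{"translation":[0,0,0],"twist":0,"claw":30},{"translation":[0,-0.05,0],"twist":0,"claw":30},{"translation":[0,-0.05,0],"twist":0,"claw":30},{"translation":[0,-0.05,0],"twist":0,"claw":30},{"translation":[0,0,0],"twist":0,"claw":30}]' 8
python3 s.py
```

```text
clock: 27.12
tool_pos: [0.6228, -0.1131, 0.1133]
eef_rot: [0.07, 0.998, -0.0, 0.0]
contact_force: [-1.2, -1.5, 3.9]
opening: 0.541
t 27.12 pos [ 0.6228 -0.1131  0.1133] xyaw 171.98 tilt [ 0.001 -0.001 -1.   ] F [-1.2 -1.5  3.9] op 0.541 q [ 0.55  1.   -0.89  1.62  0.91  0.98  0.78]
```

```bash
python3 -m jog '[{"translation":[0,-0.05,0.02],"twist":0,"claw":30},{"translation":[0,-0.05,0],"twist":0,"claw":30},{"translation":[0,-0.05,0],"twist":0,"claw":30},{"translation":[0,-0.03,0],"twist":0,"claw":30},{"translation":[0,0,0],"twist":0,"claw":30}]'
python3 s.py
python3 - <<'E'
from h import *
T=snap('top');S=snap('side')
for l,z in(('tin_cap',.158),('tin_mid',.074)):
  for n,s in(('top',T),('side',S)):
    for a in r.spot_point(l,n)[:3]: print(l,n,round(a['confidence'],2),np.round(a['location']),np.round(atz(s,a['location'],z),3))
E
```

```text
clock: 27.53
tool_pos: [0.6213, -0.1196, 0.1118]
eef_rot: [0.07, 0.998, 0.0, -0.0]
contact_force: [0.3, 0.6, -0.2]
opening: 0.523
t 27.53 pos [ 0.6213 -0.1196  0.1118] xyaw 172.01 tilt [-0.     0.001 -1.   ] F [ 0.3  0.6 -0.2] op 0.523 q [ 0.56  1.01 -0.89  1.62  0.91  0.98  0.79]
tin_cap top 0.97 [125. 287.] [ 0.628 -0.128  0.158]
tin_cap side 0.83 [187. 339.] [ 0.21  -0.141  0.158]
tin_cap side 0.81 [168. 220.] [ 0.642 -0.14   0.158]
tin_cap side 0.71 [214. 254.] [0.433 0.089 0.158]
tin_mid top 0.73 [139. 282.] [ 0.623 -0.121  0.074]
tin_mid top 0.62 [153. 138.] [0.596 0.279 0.074]
tin_mid top 0.6 [256. 358.] [ 0.297 -0.301  0.074]
tin_mid side 0.91 [189. 315.] [ 0.302 -0.238  0.074]
tin_mid side 0.74 [189. 225.] [ 0.624 -0.135  0.074]
```

```bash
python3 -m jog '[{"translation":[0,-0.02,0.03],"twist":0,"claw":30},{"translation":[0,0,0.02],"twist":0,"claw":30},{"translation":[0,0,0],"twist":0,"claw":30}]'
python3 s.py
```

```text
clock: 28.08
tool_pos: [0.6216, -0.1215, 0.1109]
eef_rot: [0.07, 0.998, -0.001, 0.0]
contact_force: [-0.6, -1.8, 5.6]
opening: 0.522
t 28.08 pos [ 0.6216 -0.1215  0.1109] xyaw 171.98 tilt [ 0.    -0.002 -1.   ] F [-0.6 -1.8  5.6] op 0.522 q [ 0.57  1.01 -0.89  1.62  0.92  0.98  0.79]
```

```bash
python3 -m jog '[{"translation":[0,0,-0.02],"twist":0,"claw":56},{"translation":[0,0,0],"twist":0,"claw":60},{"translation":[0,0,0],"twist":0,"claw":70},{"translation":[0,0,0],"twist":0,"claw":90},{"translation":[0,0,0],"twist":0,"claw":100},{"translation":[0,0,0],"twist":0,"claw":100},{"translation":[0,0,0],"twist":0,"claw":100},{"translation":[0,0,-0.2],"twist":0,"claw":100},{"translation":[0,0,-0.4],"twist":0,"claw":100},{"translation":[0,0,-0.6],"twist":0,"claw":100},{"translation":[0,0,-0.6],"twist":0,"claw":100},{"translation":[0,0,-0.6],"twist":0,"claw":100},{"translation":[0,0,-0.6],"twist":0,"claw":100},{"translation":[0,0,-0.6],"twist":0,"claw":100},{"translation":[0,0,-0.4],"twist":0,"claw":100},{"translation":[0,0,0],"twist":0,"claw":100},{"translation":[0,0,0],"twist":0,"claw":100}]'
python3 s.py
python3 - <<'E'
from h import *
T=snap('top');S=snap('side')
ims=[]
a=np.radians(82);u=np.array([np.cos(a),np.sin(a),0]);x=np.array([u[1],-u[0],0]);c=np.array([.6215,-.1205,.009])
for s,(r0,c0) in((T,(95,215)),(S,(140,170))):
    big=cv2.resize(cv2.cvtColor(s['img'][r0:r0+95,c0:c0+95],cv2.COLOR_RGB2BGR),None,fx=4.2,fy=4.2,interpolation=cv2.INTER_CUBIC)
    q=[]
    for b,h in((.023,.13),(.025,0)):
        P=[proj(s,c+i*b*x+j*b*u+np.array([0,0,h])) for i,j in((1,1),(1,-1),(-1,-1),(-1,1))]
        cv2.polylines(big,[np.array([[(p[1]-c0+.5)*4.2,(p[0]-r0+.5)*4.2] for p in P],np.int32)],True,(0,0,255) if h else (0,255,0),1)
    ims.append(big)
cv2.imwrite('pics/fin.png',np.hstack(ims))
for l,z in(('tin_cap',.158),('tin_mid',.074),('jar_a',.006),('cup',0),('dish',0),('bottle',0),('tube_a',0)):
  for n,s in(('top',T),('side',S)):
    print(l,n,[(round(a['confidence'],2),np.round(atz(s,a['location'],z),3)[:2].tolist()) for a in r.spot_point(l,n)[:3]])
E
```

```text
clock: 29.5
tool_pos: [0.6219, -0.12, 0.273]
eef_rot: [0.07, 0.998, -0.0, 0.002]
contact_force: [-0.4, -1.1, -0.4]
opening: 0.998
t 29.50 pos [ 0.6219 -0.12    0.273 ] xyaw 172.03 tilt [ 0.003 -0.    -1.   ] F [-0.4 -1.1 -0.4] op 0.998 q [ 0.61  0.83 -1.01  1.48  0.72  1.23  0.94]
tin_cap top [(0.92, [0.625, -0.127]), (0.75, [0.224, -0.294]), (0.41, [0.528, -0.353])]
tin_cap side [(0.95, [0.212, -0.124]), (0.88, [0.635, -0.123])]
tin_mid top [(0.72, [0.301, -0.299]), (0.57, [0.618, -0.131]), (0.42, [0.465, 0.053])]
tin_mid side [(0.76, [0.622, -0.134]), (0.61, [0.304, -0.222])]
jar_a top [(0.86, [0.635, 0.006]), (0.81, [0.647, -0.051])]
jar_a side [(0.82, [0.644, 0.016]), (0.51, [0.624, -0.032])]
cup top [(0.74, [0.654, -0.135]), (0.57, [0.677, -0.316])]
cup side [(0.61, [0.679, -0.314])]
dish top [(0.66, [0.578, -0.418])]
dish side [(0.58, [0.579, -0.41])]
bottle top [(0.72, [0.624, 0.307]), (0.18, [0.541, 0.39])]
bottle side [(0.73, [0.624, 0.294])]
tube_a top [(0.79, [0.366, 0.288]), (0.6, [0.539, 0.396]), (0.51, [0.652, -0.131])]
tube_a side [(0.68, [0.371, 0.301]), (0.61, [0.549, 0.386])]
```

View pics/fin.png

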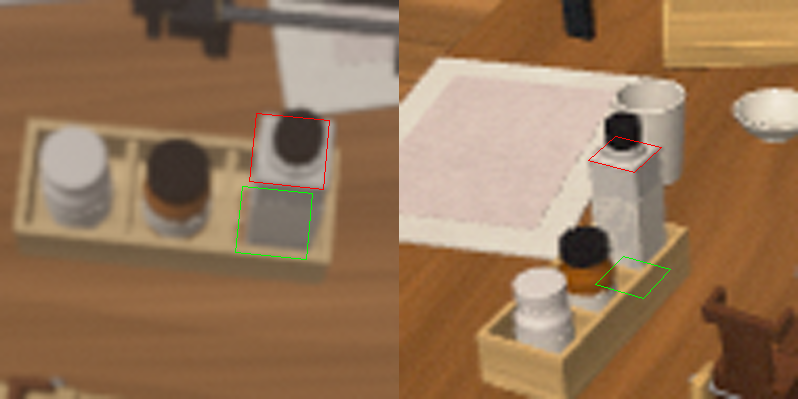

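```bash
python3 - <<'E'
from h import *
from scipy.optimize import least_squares
T=snap('top');S=snap('side')
hsv=cv2.cvtColor(T['img'],cv2.COLOR_RGB2HSV).astype(float)
sat=hsv[...,1]
L=[];Rr=[]
for row in range(126,152,2):
    p=sat[row,266:302]; low=np.where(p<65)[0]
    if len(low)<5: print(row,'-');continue
    i,j=low[0],low[-1]
    l=266+i-1+(p[i-1]-65)/(p[i-1]-p[i]); rg=266+j+(65-p[j])/(p[j+1]-p[j]) if j<35 else np.nan
    print(row,round(l,1),round(rg,1),end=' | ')
a=np.radians(82);u=np.array([np.cos(a),np.sin(a),0]);x=np.array([u[1],-u[0],0]);c=np.array([.6215,-.1205,.009])
print()
for j,n in((1,'left'),(-1,'right')):
    for h in(0,.05,.13):
        print(n,h,np.round(proj(T,c+-.023*x+j*.023*u+np.array([0,0,h])),1),np.round(proj(T,c+.023*x+j*.023*u+np.array([0,0,h])),1))
E
```

```text
126 276.1 294.2 | 128 275.6 293.9 | 130 275.3 293.8 | 132 274.7 293.7 | 134 274.6 293.5 | 136 274.5 293.4 | 138 274.2 293.2 | 140 274.1 292.4 | 142 273.9 291.7 | 144 274.0 291.7 | 146 273.8 291.0 | 148 273.5 290.4 | 150 273.4 289.7 | 
left 0 [154.1 271.4] [139.5 272.8]
left 0.05 [148.3 272.2] [133.1 273.8]
left 0.13 [137.8 273.8] [121.5 275.5]
right 0 [155.7 286.9] [141.  288.2]
right 0.05 [150.  288.5] [134.7 289.9]
right 0.13 [139.6 291.5] [123.2 292.9]
```

```bash
python3 -m jog '[{"translation":[0,0,-0.2],"twist":0,"claw":100},{"translation":[0,0,0],"twist":0,"claw":100},{"translation":[0,0,0],"twist":0,"claw":100}]'; python3 s.py; python3 -c "
from plant import r
print(r.finish_job())"
```

```text
clock: 30.65
tool_pos: [0.6218, -0.1202, 0.2798]
eef_rot: [0.07, 0.998, 0.0, 0.001]
contact_force: [0.7, -0.1, 0.1]
opening: 0.996
t 30.65 pos [ 0.6218 -0.1202  0.2798] xyaw 172.01 tilt [ 0.001  0.    -1.   ] F [ 0.7 -0.1  0.1] op 0.996 q [ 0.61  0.82 -1.01  1.47  0.71  1.25  0.95]
the job is handed in; nothing more can be done
None
```

The job is done and was handed in at about 31 s of the 72 s allowed. The oil tin stands upright on the cork pad with the hand clear of it.

- **Cradle:** I laid the tin in the trough with its base against the foot plate and let go. I then pushed the lever over with the closed fingers until it met its stop at about 12 N.
- **Taking out:** I gripped the standing tin afresh from above. It came out still leaning, by somewhere between 5 and 8 degrees.
- **Placing:** I set its low edge on the pad, straightened it under a light grip and released it. The jaw opening closed to 46 mm just before release, so the tin was square in the fingers.

**Last checks**
- The final picture shows the tin upright in the free cell, with both jars in their cells.
- The networks found the other loose things within about 15 mm of where they saw them at the start. That is within their scatter.
- The tin's edges in the top picture sit about 2 to 3 mm toward -y from the pad's centre. The hand was within about 1 mm of the centre at release, so the two disagree slightly. I left it as it was.
- The networks' own tin_mid readings in the last pictures were 10 to 14 mm off in y. I set them aside because they are noisy and the edge fit is more direct.

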